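# Open the sketch box and hold its lid at the balance point

### The arm

A 6-joint arm with a two-finger parallel gripper is mounted at the origin on the work surface. World frame = base frame: x ahead of the robot, y to its left, z up, the work surface at z = 0. Lengths are in mm, angles in degrees, forces in N, time in s.
With the tool pointing down it reaches from about 250 to 775 mm from the base axis. Payload 4 kg.
Tool frame: the origin (TCP) lies on the centre line of the jaws, within the pads' length; the fingertips stand 25 mm ahead of it and the grasp point (between the pads) lies 6 mm ahead of it; z points along the fingers, y is the line along which they close (so a half turn about z gives the same grasp; the last joint's range is limited). The gripper opens to 94 mm and grips with 3 to 60 N. Pads are 16 mm wide; open, the fingers measure 119 mm over their backs; the gripper's body (75 mm by 177 mm) begins 78 mm behind the grasp point.
Start: joints at [68.921, 4.996, 78.535, -0, 96.463, -5.907], TCP at [143.952, 530.844, 230.506] pointing down, gripper open.
Joint ranges: [-177.83, 177.83], [-43.37, 116.18], [15.69, 146.23], [-61.86, 241.86], [9.47, 152.12], [-147.06, 147.06]. Speed limits (degrees/s): [159.86, 159.86, 180, 180, 180, 180].

### API

Orientations are given as a 3x3 rotation matrix whose columns are the frame's x, y, z axes.
In Python, from rig import r gives the robot as it stands.
- The arm moves only by the tool move_arm, never from a script. Its argument "increments" is one flat list of numbers, 4 for each row, row after row: the shift along the tool's x, y, z in fractions of the full range, 1 being 80 cm, then the turn about the tool's z in normalised numbers (1 is 4 rad). A call has 1 to 20 rows; each row is the pose to reach, as a shift and turn from the pose commanded when the call began, along the tool's axes at that moment; what a row does not reach only later rows make up. A row lasts 1/8 s, in which the tool goes at most 62.5 mm and 10.7 degrees, less where a joint would pass 70% of its speed; a pose out of reach is approached as far as the arm can. No shift or turn number may pass 1 either way. A call with a gripper value outside its range is refused whole. "fingers" is the opening, from 0 (shut) to 1 (fully open), set as the call begins (left out, the last holds). The fingers move at their own pace and stop on an object; "force" is the grip in N (left out, the last holds). Time passes only in rows, so rows that repeat a pose let the fingers close. It gives the time, the measured TCP pose, the force, the opening and the grip force at its end, in the units of the state.
- r.get_state(): the state, without advancing time (a new reading comes with each control period).
- r.snapshot(name): name is "side" or "top"; returns a dict with "color" (400x640x3 uint8, red, green, blue), "fx", "fy", "cx", "cy" (pixels), "k1" (the pictures are not rectified: a ray, as slopes to the right and down, at radius r is drawn at 1 + k1 r^2 times it, then the intrinsics apply), "world_from_camera" (4x4, takes a point from camera to world coordinates). Camera axes: x right, y down, z forward; pixel columns grow to the right and rows downward; lengths in mm; the calibration is good to about 2 mm. A picture is of the moment at which its call begins. There is no depth.
- r.sign_off(): hands the job in; it is judged then, once.
The state is a dict: "time": time; "joints": joint angles; "dq": joint speeds; "tau": joint torques, N m; "position": TCP position; "eef_rot": TCP orientation; "contact_force": force on the tool from outside, world axes, zero at the start; "ft_torque": the same for the moment, N m; "width": finger opening in mm; "gripper_force": force on a finger pad.
Only numpy, scipy, OpenCV 4.12 (cv2) and the standard library are available. Lean on these libraries where they do the work, as an engineer would, in place of code of your own. Each camera call takes 0.05 s, during which the arm holds its last target. There are 200 camera calls.

### The job

The wooden sketch box needs a new lid stay fitted. Swing the brass hasp off the lid's catch, up and over towards the robot until it lies back on its own, and only then lift the lid by its steel handle to its balance point, where it would fall neither shut nor open, never letting it drop shut or tip over backwards. Finish while still gripping the handle and holding the lid still there; leave everything else on the table where it is.

Things in the scene. Friction and masses are not known exactly. Their poses are not given: they have to be found in the camera images.
- sketch_box: Wooden sketch box, fixed. Case 150 (x) x 260 (y) x 55 mm high, hollow lid of the same outline 35 mm deep: 90 mm high shut. Origin: underside centre; x points from the robot's side to the hinge side, z up. In this frame, shut (mm): lid hinge line along y at x 75, z 55; handle at -53, 30, 128; hasp hinge along y at -81, -70, 94 on a brass bracket on the near face; hasp loop at -21, -70, 124.
- lid (a joint): Lid angle, rad: 0 shut, grows as the near edge rises and swings away from the robot, stop at 2.0. Free hinge, no friction or catch: the lid (0.3 to 0.6 kg) falls shut below its balance point and open beyond it. Its centre of mass lies 79 mm from the hinge along the lid and 28 mm above the hinge plane, so it balances before upright, at 1.23 rad (70 degrees), whatever its mass.
- lid_hinge (a point): Middle of the lid's hinge line, on the far upper edge of the case, 55 mm above the table; axes as the box. The hinge line runs along the box's y.
- lid_handle (a point): Middle of the lid's steel handle, on the bar's axis: a U of 10 mm round bar, grip 100 mm long along the box's y, its axis 38 mm above the lid's top and 22 mm behind its near edge. It lies 128 mm from the hinge line along the lid and 73 mm above the hinge plane, and turns with the lid; the round bar can turn between finger pads.
- hasp (a joint): Hasp angle, rad: 0 = flat over the lid, the catch (small brass staple on the lid) in its slot; grows as its free end rises and swings over towards the robot, stop at 2.1. Free hinge, 60 g: beyond about 1.37 it falls over to the stop by itself, before that it falls back on the catch. It does not physically lock the lid: the lid must simply not be raised before it is off.
- hasp_hinge (a point): Middle of the hasp's hinge line, on top of the bracket on the near face, 94 mm above the table; axes as the box. The hinge line runs along the box's y.
- hasp_loop (a point): Middle of the top bar of the finger loop at the hasp's free end, on the bar's axis; turns with the hasp. The hasp is a brass strap 66 x 32 x 4 mm; the loop is an upright U of 8 mm round bar, 36 mm wide, top bar along the box's y, 30 mm above the strap and 60 mm along it from the hinge line. Hasp shut: 124 mm above the table.
- jar: Closed glass jar, 76 mm wide, 105 mm high, standing left of the box; bystander. Origin: centre of its underside.
- tube_a: White paint tube, 117 x 30 x 20 mm, lying in front of the box; bystander. Origin: underside centre.
- tube_b: Bare metal paint tube, 117 x 30 x 20 mm, lying right of the box; bystander. Origin: underside centre.
- pencil_case: Black open pencil case, 75 x 200 x 62 mm, right of the box; bystander. Origin: underside centre.
- paint_tin: White watercolour palette, 85 x 190 x 17 mm, left of the box; bystander. Origin: underside centre.
- clay_block: Earth-coloured block of clay, 70 x 50 x 30 mm, in front of the box on the right; bystander. Origin: underside centre.

How it is judged (in metres and radians):
On the way:
1. the hasp is swung off the catch and lies back towards the robot (value of joint hasp above 1.7 rad), for 0.3 s.
At the end, for the whole second after the job is handed in: The lid is within 0.10 rad of its balance point (joint lid 1.13 to 1.33 rad), still (under 0.05 rad/s), the fingers press on its handle or lid with more than 1 N, and the hasp lies back (joint hasp over 1.7 rad) (value of joint lid between 1.13 and 1.33 rad and velocity of joint lid between -0.05 and 0.05 rad/s and contact force between the fingers and lid above 1 N and value of joint hasp above 1.7 rad); the arm keeps its last pose, push and grip.
It fails at once if the lid is raised (over 0.1 rad) while the hasp is still over the catch (under 1.3 rad) (value of joint lid above 0.1 rad and value of joint hasp below 1.3 rad).
It fails at once if the lid tips over backwards (over 1.6 rad) (value of joint lid above 1.6 rad).
It fails at once if the lid drops shut (closing faster than 2 rad/s) (velocity of joint lid below -2 rad/s).
It fails at once if a bystander is moved by more than 30 mm (distance of any of jar, tube_a, tube_b, pencil_case, paint_tin, clay_block from where it was at the start of the episode above 0.03 m).
It also fails if it takes over 50 s, if anything falls off the work surface, if the arm or the gripper's body presses on something with over 40 N, if the wrist force passes 120 N, or if a joint passes its speed limit or range.

## Working session

There is one attempt and no reset: what is moved stays moved. The work goes in short steps, Python scripts to look and compute and a tool call to move; the robot and the scene stay as the last step left them, time stands still between calls to the robot, and variables do not carry over. Pictures are saved under pics/ and viewed, at most 10 in all, crops included, and the job is handed in when it is done.

Besides the shell and the picture viewer there is one more tool, called after "Emit:" by a JSON object that holds its "fn" and its "kwargs", one argument or row to a line. move_arm: Moves the arm, as the interface text tells. Its arguments: {"type":"object","properties":{"increments":{"type":"array","items":{"type":"number"}},"fingers":{"type":"number"},"force":{"type":"number"}},"required":["increments"]}

```bash
mkdir -p pics; ls; python3 - <<'E'
from rig import r
import cv2
s=r.get_state();print({k:s[k] for k in('time','position','eef_rot','width','contact_force')})
for n in('side','top'):
    d=r.snapshot(n);cv2.imwrite(f'pics/{n}0.png',d['color'][:,:,::-1]);print(n,d['fx'],d['fy'],d['cx'],d['cy'],d['k1'],d['world_from_camera'])
E
```

```text
pics
{'time': 0.0, 'position': array([143.76066653, 530.36514971, 229.334309  ]), 'eef_rot': array([[-9.65153055e-01,  2.61684923e-01, -7.62973656e-04],
       [ 2.61685955e-01,  9.65150931e-01, -2.03479260e-03],
       [ 2.03910191e-04, -2.16354578e-03, -9.99997639e-01]]), 'width': 94.05706856480384, 'contact_force': array([-0.31821568, -0.29986997, -0.06521964])}
side 462.1650970914646 462.1650970914646 313.4909410807567 195.92308035509205 -0.10866213375260371 [[ 7.14855422e-01 -5.24377140e-01  4.62612517e-01  1.62158640e+01]
 [-6.99258020e-01 -5.31826417e-01  4.77701669e-01 -4.68518561e+02]
 [-4.46627773e-03 -6.64973141e-01 -7.46853918e-01  9.32790118e+02]
 [ 0.00000000e+00  0.00000000e+00  0.00000000e+00  1.00000000e+00]]
top 395.17739302836986 395.17739302836986 315.5472498569499 198.50860667135643 0.02991067857193512 [[ 2.12375833e-02 -9.80803004e-01  1.93841258e-01  3.63194512e+02]
 [-9.99227894e-01 -1.44130319e-02  3.65497044e-02  3.64235030e+01]
 [-3.30542197e-02 -1.94467819e-01 -9.80351817e-01  1.06012128e+03]
 [ 0.00000000e+00  0.00000000e+00  0.00000000e+00  1.00000000e+00]]
```

View pics/side0.png

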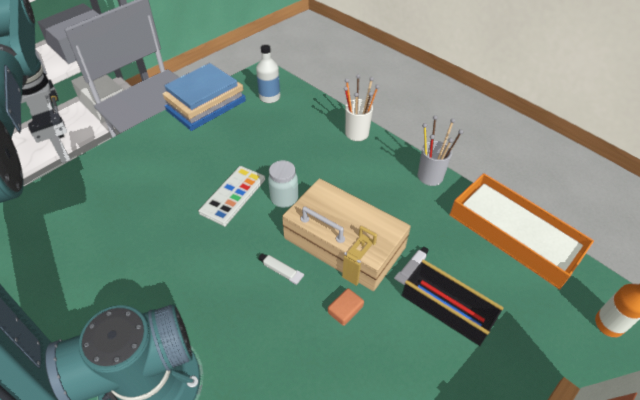

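View pics/top0.png

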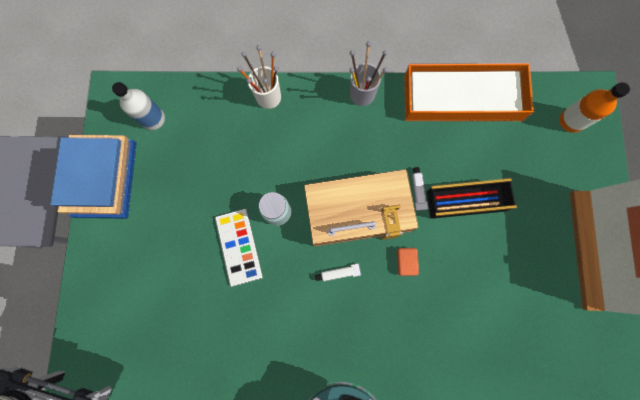

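The side view shows the box around (345,230), with the handle bar from (305,212) to (342,238) and the hasp near (360,250). In the top view the lid's corners are about (305,185), (408,171), (417,228) and (313,244), with the handle from (330,230) to (378,225) and the hasp near (392,220). I'll enlarge both.

```bash
python3 - <<'E'
import cv2,numpy as np
a=cv2.imread('pics/side0.png')[175:290,275:415];b=cv2.imread('pics/top0.png')[160:255,295:435]
f=lambda i:cv2.resize(i,None,fx=5.7,fy=5.7,interpolation=cv2.INTER_CUBIC)
def grid(i,x0,y0):
    o=f(i)
    for x in range(-x0%10,i.shape[1],10): cv2.line(o,(int(x*5.7),0),(int(x*5.7),6),(0,0,255),1);cv2.putText(o,str(x0+x),(int(x*5.7)-10,18),0,.35,(255,255,255),1)
    for y in range(-y0%10,i.shape[0],10): cv2.line(o,(0,int(y*5.7)),(6,int(y*5.7)),(0,0,255),1);cv2.putText(o,str(y0+y),(8,int(y*5.7)+4),0,.35,(255,255,255),1)
    return o
A=grid(a,275,175);B=grid(b,295,160)
cv2.imwrite('pics/sidec.png',A[:600,:800]);cv2.imwrite('pics/topc.png',B[:600,:800]);print(A.shape,B.shape)
E
```

```text
(656, 798, 3) (542, 798, 3)
```

View pics/sidec.png

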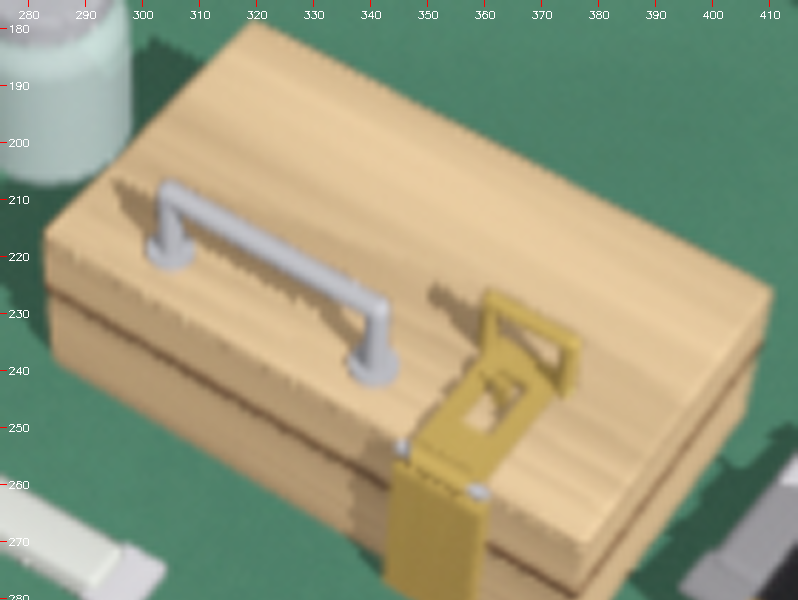

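View pics/topc.png

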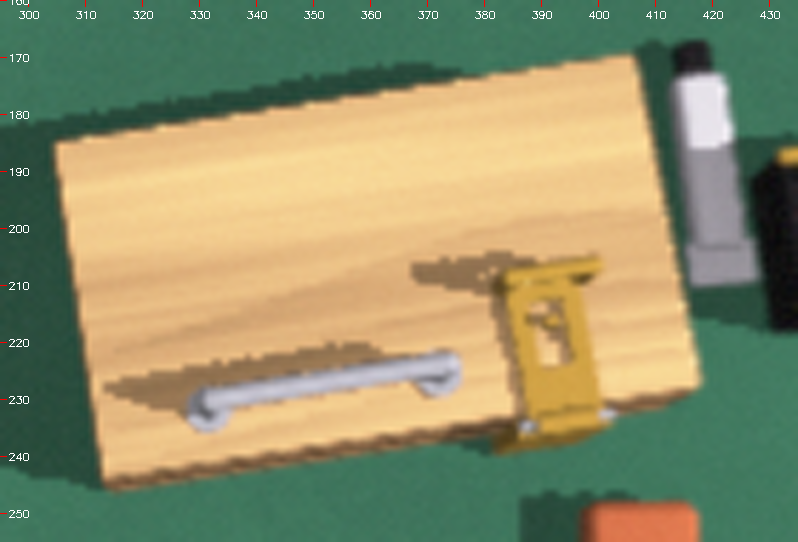

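The crops show the handle bar, hasp loop, hinge pin and lid corners clearly in both views: in the side crop the bar runs from (168,192) to (380,308), and in the top crop from (207,398) to (455,362). Next I triangulate them.

```bash
cat > h.py <<'E'
import cv2,numpy as np
from rig import r
CAM={}
def cam(n,d=None):
    if n not in CAM:
        d=d or r.snapshot(n);CAM[n]=(np.array([[d['fx'],0,d['cx']],[0,d['fy'],d['cy']],[0,0,1]]),np.array([d['k1'],0,0,0.]),d['world_from_camera'])
    return CAM[n]
def ray(n,p):
    K,D,T=cam(n);u=cv2.undistortPoints(np.array([[p]],float),K,D)[0,0]
    v=T[:3,:3]@[*u,1];return T[:3,3],v/np.linalg.norm(v)
def tri(ps,pt):
    (a,u),(b,v)=ray('side',ps),ray('top',pt)
    t=np.linalg.lstsq(np.c_[u,-v],b-a,rcond=None)[0];p,q=a+t[0]*u,b+t[1]*v
    return (p+q)/2,np.linalg.norm(p-q)
def proj(n,P):
    K,D,T=cam(n);M=np.linalg.inv(T);return cv2.projectPoints(np.array([P],float),cv2.Rodrigues(M[:3,:3])[0],M[:3,3],K,D)[0][0,0]
E
python3 - <<'E'
from h import *
S=lambda x,y:(275+(x+.5)/5.7-.5,175+(y+.5)/5.7-.5)
U=lambda x,y:(295+(x+.5)/5.7-.5,160+(y+.5)/5.7-.5)
np.set_printoptions(precision=1,suppress=True)
F={'hanL':((168,192),(207,398)),'hanR':((380,308),(455,362)),'loopL':((492,297),(500,278)),'loopR':((573,342),(598,264)),
'pinL':((402,449),(528,427)),'pinR':((480,492),(608,412)),'NL':((47,232),(103,490)),'FL':((255,22),(56,143)),'FR':((773,292),(636,55)),'NR':((582,543),(700,385))}
P={}
for k,(a,b) in F.items():
    P[k],e=tri(S(*a),U(*b));print(k,P[k],round(e,1))
q=[P['NL'],P['FL'],P['FR'],P['NR']];m=np.array([[-75,130],[75,130],[75,-130],[-75,-130]])
c=np.mean(q,0);A=np.array(q)[:,:2]-c[:2];z=np.sum((m[:,0]+1j*m[:,1]).conj()*(A[:,0]+1j*A[:,1]));yaw=np.angle(z);print('box',c,'yaw',np.degrees(yaw),'scale',abs(z)/np.sum(m**2))
R=np.array([[np.cos(yaw),-np.sin(yaw)],[np.sin(yaw),np.cos(yaw)]])
for k in P: print(k,R.T@(P[k][:2]-c[:2]),P[k][2])
E
```

```text
hanL [473.   33.5 128.9] 1.0
hanR [488.9 -68.1 132.9] 1.9
loopL [527.5 -89.4 123.5] 2.0
loopR [ 532.1 -128.5  127.9] 1.2
pinL [ 466.5 -102.9   96.9] 1.8
pinR [ 473.6 -136.8   96.1] 1.9
NL [439.3  75.5  95.4] 5.0
FL [589.7 101.6  91.1] 0.7
FR [ 632.9 -153.6   90.7] 0.9
NR [ 486.6 -177.1   90.8] 1.7
box [537.1 -38.4  92. ] yaw 9.959621760441314 scale 0.9945722736045014
hanL [-50.7  82. ] 128.94147955927372
hanR [-52.6 -20.9] 132.8626305550025
loopL [-18.3 -48.6] 123.54308664520755
loopR [-20.6 -87.9] 127.86278412470688
pinL [-80.7 -51.3] 96.8774326372938
pinR [-79.6 -86. ] 96.10123909825415
NL [-76.7 129.1] 95.3774387629731
FL [ 76.  128.8] 91.07029191941751
FR [  74.4 -130. ] 90.71174994528133
NR [ -73.7 -127.9] 90.78709664472342
```

```bash
cat >> h.py <<'E'
YAW=np.radians(9.96);C=np.array([537.1,-38.4,0])
B=np.array([[np.cos(YAW),-np.sin(YAW),0],[np.sin(YAW),np.cos(YAW),0],[0,0,1]])
def inc(target,tool_y_deg,pos=None,R=None):
    "cm shift in tool axes and turn, from pose to world target"
    s=r.get_state();R=s['eef_rot'] if R is None else R;pos=s['position'] if pos is None else pos
    a=np.degrees(np.arctan2(R[1,1],R[0,1]));t=-((tool_y_deg-a+180)%360-180)
    return (R.T@(np.array(target)-pos)/10).round(2),round(np.radians(t),3)
E
python3 - <<'E'
from h import *
a=np.radians(68.921+5.907);y=[np.cos(a),np.sin(a),0];z=[0,0,-1];R=np.c_[np.cross(y,z),y,z]
print(inc([529.3,-110,200],99.96,np.array([143.952,530.844,230.506]),R))
E
```

```text
(array([-53.96, -51.77,   3.05]), np.float64(-0.439))
```

The manual's scale: shifts go in shares of 80 cm and turns go in shares of 4 rad. Converting my numbers, -53.96 cm is -0.6745, -51.77 cm is -0.6471, -0.439 rad is -0.1098.

Emit:
{"fn": "move_arm", "kwargs": {
  "increments": [-0.0138, -0.0125, 0, 0, -0.04, -0.0388, 0, -0.005, -0.0813, -0.0775, 0, -0.0125, -0.1288, -0.1225, 0, -0.0225, -0.1788, -0.1713, 0, -0.0325, -0.2288, -0.22, 0, -0.0425, -0.2788, -0.2675, 0, -0.0525, -0.3288, -0.315, 0, -0.0625, -0.3788, -0.3638, 0, -0.0725, -0.4288, -0.4113, 0, -0.0825, -0.4788, -0.46, 0, -0.0925, -0.5288, -0.5075, 0.0063, -0.1, -0.5775, -0.5538, 0.0125, -0.105, -0.6175, -0.5925, 0.0225, -0.1098, -0.65, -0.6238, 0.0313, -0.1098, -0.6675, -0.64, 0.0381, -0.1098, -0.6745, -0.6471, 0.0381, -0.1098, -0.6745, -0.6471, 0.0381, -0.1098],
  "fingers": 1
}}

```text
time: 2.45
position: [529.1, -109.7, 200.3]
eef_rot: [[-0.985, -0.174, 0.0], [-0.174, 0.985, 0.0], [-0.0, 0.0, -1.0]]
contact_force: [0.3, 0.4, -0.3]
width: 93.9
gripper_force: 0.0
```

```bash
python3 - <<'E'
from h import *
np.set_printoptions(precision=2,suppress=True)
s=r.get_state();print(s['time'],s['position'],s['joints'],s['eef_rot'],s['contact_force'])
print(inc([529.3,-110,130],99.96))
d=r.snapshot('side')['color'][150:300,260:460,::-1];e=r.snapshot('top')['color'][150:300,260:460,::-1]
cv2.imwrite('pics/p2.png',np.vstack([cv2.resize(i,None,fx=2,fy=2) for i in (d,e)]))
E
```

```text
2.45 [ 529.09 -109.69  200.31] [ -17.74    4.21   82.79    0.02   92.99 -117.73] [[-0.98 -0.17  0.  ]
 [-0.17  0.98  0.  ]
 [-0.    0.   -1.  ]] [ 0.34  0.44 -0.34]
(array([-0.01, -0.04,  7.03]), np.float64(0.001))
```

View pics/p2.png

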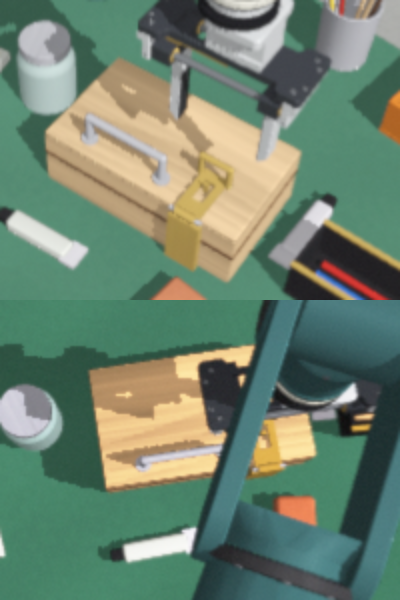

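The fingers stand on either side of the hasp loop in the side view (loop near (215,165) in the crop), so I descend and close on the loop's legs.

To row units: 7 cm is 0.0875, 6.8 cm is 0.085.

Emit:
{"fn": "move_arm", "kwargs": {
  "increments": [0, 0, 0.0063, 0, 0, 0, 0.0188, 0, 0, 0, 0.0375, 0, 0, 0, 0.0563, 0, 0, 0, 0.075, 0, 0, 0, 0.085, 0, 0, 0, 0.0875, 0, 0, 0, 0.0875, 0],
  "fingers": 0.8
}}

```text
time: 3.55
position: [529.5, -110.1, 130.3]
eef_rot: [[-0.985, -0.173, 0.001], [-0.173, 0.985, -0.0], [-0.001, -0.0, -1.0]]
contact_force: [-0.1, 0.0, -0.2]
width: 75.2
gripper_force: 0.0
```

Emit:
{"fn": "move_arm", "kwargs": {
  "increments": [0, 0, 0, 0, 0, 0, 0, 0, 0, 0, 0, 0, 0, 0, 0, 0, 0, 0, 0, 0, 0, 0, 0, 0, 0, 0, 0, 0, 0, 0, 0, 0],
  "fingers": 0,
  "force": 8
}}

```text
time: 4.55
position: [529.3, -109.3, 130.1]
eef_rot: [[-0.985, -0.174, 0.0], [-0.174, 0.985, 0.002], [-0.0, 0.002, -1.0]]
contact_force: [-0.9, 4.5, 2.2]
width: 43.5
gripper_force: 8.0
```

```bash
python3 - <<'E'
from h import *
for t in range(0,111,10):
    a=np.radians(26.57+t/1.0*0.82);print(round(t*.82),np.round([-(6.708*np.cos(a)-6),-(6.708*np.sin(a)-3)],2))
d=r.snapshot('side')['color'][150:300,260:460,::-1]
cv2.imwrite('pics/p3.png',cv2.resize(d,None,fx=3,fy=3))
E
```

```text
0 [ 0. -0.]
8 [ 0.49 -0.83]
16 [ 1.09 -1.57]
25 [ 1.79 -2.23]
33 [ 2.58 -2.77]
41 [ 3.44 -3.2 ]
49 [ 4.35 -3.5 ]
57 [ 5.3  -3.67]
66 [ 6.25 -3.7 ]
74 [ 7.21 -3.6 ]
82 [ 8.14 -3.36]
90 [ 9.02 -2.99]
```

View pics/p3.png

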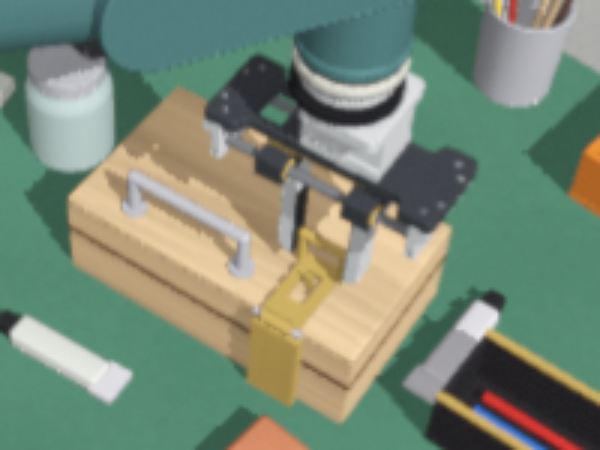

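Grip is on the loop's legs (43.5 mm, matching 36+8 mm). Next I swing the hasp along its arc.

To row units: 5.3 cm is 0.0663, 4.35 cm is 0.0544.

Emit:
{"fn": "move_arm", "kwargs": {
  "increments": [0.003, 0, -0.0054, 0, 0.0061, 0, -0.0104, 0, 0.0136, 0, -0.0196, 0, 0.0224, 0, -0.0279, 0, 0.0323, 0, -0.0346, 0, 0.043, 0, -0.04, 0, 0.0544, 0, -0.0438, 0, 0.0663, 0, -0.0459, 0, 0.0663, 0, -0.0459, 0]
}}

```text
time: 5.72
position: [477.1, -118.3, 167.4]
eef_rot: [[-0.985, -0.174, 0.002], [-0.174, 0.985, 0.002], [-0.002, 0.002, -1.0]]
contact_force: [0.1, 6.3, 3.4]
width: 43.3
gripper_force: 8.0
```

To row units: 3.72 cm is 0.0465, 3.28 cm is 0.041.

Emit:
{"fn": "move_arm", "kwargs": {
  "increments": [0.006, 0, -0.0004, 0, 0.0119, 0, -0.0004, 0, 0.0179, 0, 0.0003, 0, 0.0239, 0, 0.0009, 0, 0.0298, 0, 0.0023, 0, 0.0355, 0, 0.0039, 0, 0.041, 0, 0.006, 0, 0.0465, 0, 0.0085, 0, 0.0465, 0, 0.0085, 0]
}}

```text
time: 6.85
position: [439.3, -124.8, 160.1]
eef_rot: [[-0.985, -0.173, -0.002], [-0.173, 0.985, 0.002], [0.002, 0.002, -1.0]]
contact_force: [-2.2, 6.5, 4.4]
width: 43.2
gripper_force: 8.0
```

```bash
python3 - <<'E'
from h import *
d=r.snapshot('side')['color'][130:300,230:460,::-1]
cv2.imwrite('pics/p4.png',cv2.resize(d,None,fx=3,fy=3))
E
```

```text
(no output)
```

View pics/p4.png

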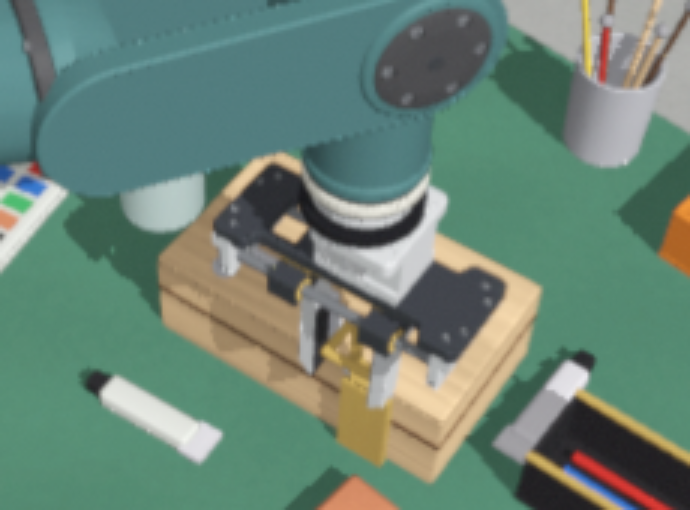

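The hasp strap stands upright with the loop toward the robot (crop (345,345)). I carry it a little further, then release and rise.

To row units: 1.43 cm is 0.0179, 0.97 cm is 0.0121.

Emit:
{"fn": "move_arm", "kwargs": {
  "increments": [0.005, 0, 0.0028, 0, 0.0099, 0, 0.0059, 0, 0.014, 0, 0.0088, 0, 0.0179, 0, 0.0121, 0, 0.0179, 0, 0.0121, 0]
}}

```text
time: 7.52
position: [424.8, -127.2, 149.5]
eef_rot: [[-0.985, -0.173, -0.004], [-0.173, 0.985, 0.002], [0.003, 0.003, -1.0]]
contact_force: [-2.6, 6.1, 2.3]
width: 43.7
gripper_force: 8.0
```

To row units: -8 cm is -0.1, -7 cm is -0.0875.

Emit:
{"fn": "move_arm", "kwargs": {
  "increments": [0, 0, 0, 0, 0, 0, 0, 0, 0, 0, 0, 0, 0, 0, 0, 0, 0, 0, -0.0125, 0, 0, 0, -0.0375, 0, 0, 0, -0.0625, 0, 0, 0, -0.0875, 0, 0, 0, -0.1, 0, 0, 0, -0.1, 0],
  "fingers": 0.8
}}

```text
time: 8.78
position: [426.8, -128.4, 231.1]
eef_rot: [[-0.985, -0.173, 0.002], [-0.173, 0.985, -0.001], [-0.002, -0.001, -1.0]]
contact_force: [0.2, 0.1, -0.5]
width: 75.3
gripper_force: 0.0
```

```bash
python3 - <<'E'
from h import *
H=C+B@[-52.2,30,134]   # grasp point 6 below
print(H)
print(inc([*H[:2],210],9.96),inc([*H[:2],134],9.96))
d=r.snapshot('side')['color'][130:300,230:460,::-1]
cv2.imwrite('pics/p5.png',cv2.resize(d,None,fx=3,fy=3))
E
```

```text
[480.49790135 -17.88068157 134.        ]
(array([-7.2 ,  9.95,  2.11]), np.float64(1.571)) (array([-7.19,  9.96,  9.71]), np.float64(1.571))
```

View pics/p5.png

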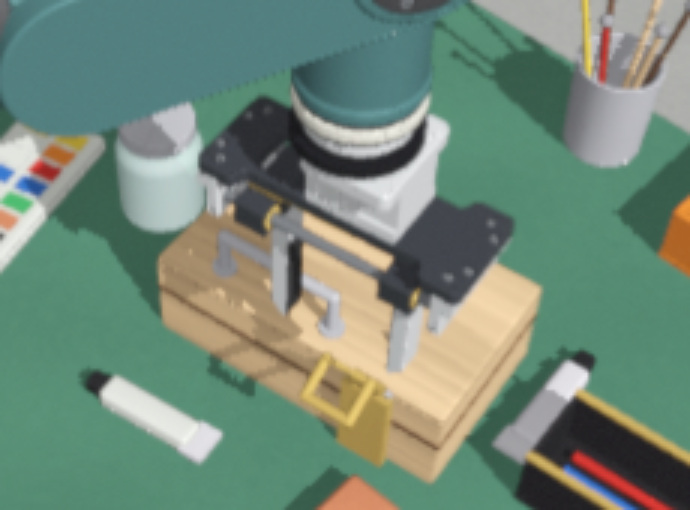

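The hasp lies back towards the robot on its own (loop at crop (340,390)), with the lid still shut. Next I go over the handle.

To row units: 9.95 cm is 0.1244, 9.7 cm is 0.1213, 1.571 rad is 0.3928.

Emit:
{"fn": "move_arm", "kwargs": {
  "increments": [-0.005, 0.0075, 0, 0.0375, -0.0175, 0.0238, 0, 0.0825, -0.03, 0.0413, 0, 0.1275, -0.0425, 0.0588, 0, 0.1725, -0.055, 0.0763, 0, 0.2175, -0.0675, 0.0938, 0.0063, 0.2625, -0.08, 0.1113, 0.0125, 0.3075, -0.0875, 0.1213, 0.02, 0.3525, -0.09, 0.1244, 0.0263, 0.3928, -0.09, 0.1244, 0.0263, 0.3928, -0.09, 0.1244, 0.0263, 0.3928],
  "fingers": 0.6
}}

```text
time: 10.2
position: [479.7, -17.8, 208.7]
eef_rot: [[-0.175, 0.985, -0.001], [0.985, 0.175, 0.0], [0.0, -0.001, -1.0]]
contact_force: [-0.3, 0.3, 0.6]
width: 56.4
gripper_force: 0.0
```

```bash
python3 - <<'E'
from h import *
H=C+B@[-52.2,30,134]
print(r.get_state()['joints'],inc(H,9.96))
d=r.snapshot('side')['color'][130:300,230:460,::-1]
cv2.imwrite('pics/p6.png',cv2.resize(d,None,fx=3,fy=3))
E
```

```text
[-8.89516613e+00 -3.63856964e+00  8.97222748e+01 -8.40234611e-04
  9.39695646e+01 -1.89823545e+01] (array([-0.02,  0.08,  7.47]), np.float64(0.002))
```

View pics/p6.png

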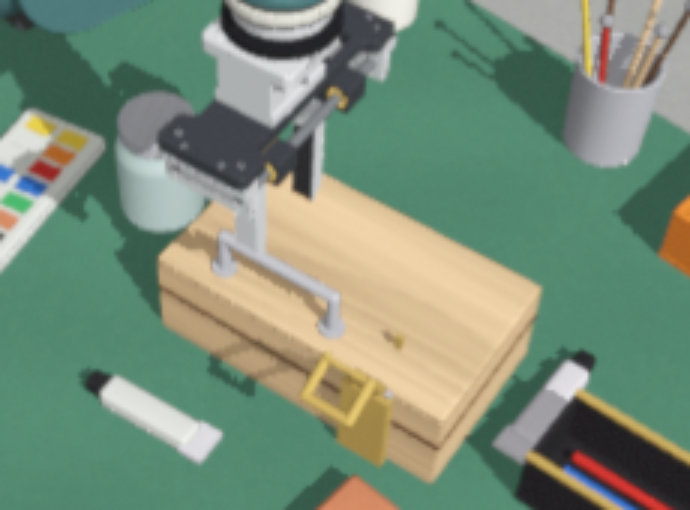

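Hasp is still back, and the fingers are above the handle. Descending and gripping.

To row units: 7.5 cm is 0.0938, 7 cm is 0.0875.

Emit:
{"fn": "move_arm", "kwargs": {
  "increments": [0, 0, 0.0063, 0, 0, 0, 0.0188, 0, 0, 0, 0.0375, 0, 0, 0, 0.0563, 0, 0, 0, 0.075, 0, 0, 0, 0.0875, 0, 0, 0, 0.0938, 0, 0, 0, 0.0938, 0, 0, 0, 0.0938, 0]
}}

```text
time: 11.38
position: [480.4, -17.7, 134.8]
eef_rot: [[-0.173, 0.985, 0.001], [0.985, 0.173, -0.0], [-0.0, 0.001, -1.0]]
contact_force: [0.2, -0.3, 0.1]
width: 56.3
gripper_force: 0.0
```

Emit:
{"fn": "move_arm", "kwargs": {
  "increments": [0, 0, 0, 0, 0, 0, 0, 0, 0, 0, 0, 0, 0, 0, 0, 0, 0, 0, 0, 0, 0, 0, 0, 0, 0, 0, 0, 0, 0, 0, 0, 0],
  "fingers": 0,
  "force": 20
}}

```text
time: 12.38
position: [481.8, -17.4, 134.2]
eef_rot: [[-0.173, 0.985, 0.004], [0.985, 0.173, 0.001], [0.0, 0.004, -1.0]]
contact_force: [4.5, 1.3, -3.5]
width: 9.5
gripper_force: 20.0
```

```bash
python3 - <<'E'
from h import *
s=r.get_state();p=B.T@(s['position']-C);print('TCP in box',p.round(1),s['width'])
for t in (0,5,10,15,20,25,30,35,40,45,50,55,60,65,70.5):
    a=np.radians(29.7+t);print(t,np.round([-14.736*np.cos(a)+12.8,-(14.736*np.sin(a)-7.3)],2))
E
```

```text
TCP in box [-50.9  30.3 134.2] 9.53931152188619
0 [-0. -0.]
5 [ 0.68 -1.09]
10 [ 1.46 -2.11]
15 [ 2.33 -3.07]
20 [ 3.27 -3.94]
25 [ 4.28 -4.73]
30 [ 5.37 -5.42]
35 [ 6.5  -6.02]
40 [ 7.69 -6.52]
45 [ 8.91 -6.91]
50 [10.17 -7.2 ]
55 [11.44 -7.37]
60 [12.72 -7.44]
65 [14.01 -7.39]
70.5 [15.41 -7.2 ]
```

Bar gripped (9.5 mm). Lifting along the arc, first to about 40°.

To row units: 7.69 cm is 0.0961, -6.52 cm is -0.0815.

Emit:
{"fn": "move_arm", "kwargs": {
  "increments": [0, 0.0041, -0.0068, 0, 0, 0.0085, -0.0136, 0, 0, 0.0133, -0.0201, 0, 0, 0.0183, -0.0264, 0, 0, 0.0236, -0.0325, 0, 0, 0.0291, -0.0384, 0, 0, 0.0349, -0.044, 0, 0, 0.0409, -0.0493, 0, 0, 0.0471, -0.0543, 0, 0, 0.0535, -0.0591, 0, 0, 0.0603, -0.0635, 0, 0, 0.0671, -0.0678, 0, 0, 0.0741, -0.0716, 0, 0, 0.0813, -0.0753, 0, 0, 0.0888, -0.0785, 0, 0, 0.0961, -0.0815, 0, 0, 0.0961, -0.0815, 0]
}}

```text
time: 14.5
position: [556.8, -4.4, 201.7]
eef_rot: [[-0.173, 0.985, 0.003], [0.985, 0.173, -0.0], [-0.001, 0.003, -1.0]]
contact_force: [-4.5, -3.4, 5.5]
width: 9.4
gripper_force: 20.0
```

```bash
python3 - <<'E'
from h import *
s=r.get_state();p=B.T@(s['position']-C);print('TCP in box',p.round(1),s['width'],s['contact_force'])
d=r.snapshot('side')['color'][100:300,230:460,::-1]
cv2.imwrite('pics/p7.png',cv2.resize(d,None,fx=3,fy=3))
E
```

```text
TCP in box [ 25.3  30.1 201.7] 9.423314059506314 [-4.54073216 -3.38971993  5.54473676]
```

View pics/p7.png

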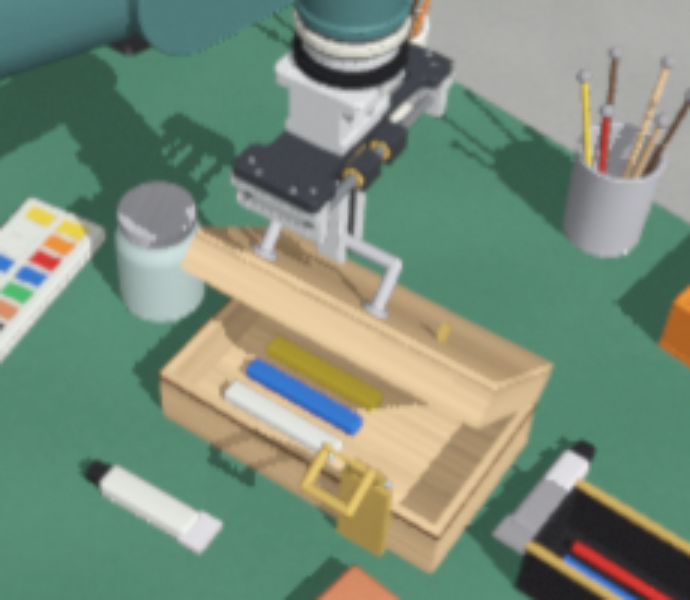

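The lid is open about 40° with the hasp still lying back (crop (340,480)). I continue slowly to 70.5°.

To row units: 7.72 cm is 0.0965, 6.96 cm is 0.087.

Emit:
{"fn": "move_arm", "kwargs": {
  "increments": [0, 0.0038, -0.0013, 0, 0, 0.0076, -0.0026, 0, 0, 0.0153, -0.0049, 0, 0, 0.0231, -0.0069, 0, 0, 0.031, -0.0085, 0, 0, 0.0389, -0.0096, 0, 0, 0.0469, -0.0106, 0, 0, 0.0549, -0.0113, 0, 0, 0.0629, -0.0115, 0, 0, 0.071, -0.0114, 0, 0, 0.079, -0.0109, 0, 0, 0.0838, -0.0105, 0, 0, 0.087, -0.01, 0, 0, 0.09, -0.0096, 0, 0, 0.0925, -0.0091, 0, 0, 0.0944, -0.0088, 0, 0, 0.0956, -0.0086, 0, 0, 0.0965, -0.0085, 0, 0, 0.0965, -0.0085, 0, 0, 0.0965, -0.0085, 0]
}}

```text
time: 17.05
position: [632.6, 8.6, 206.6]
eef_rot: [[-0.173, 0.985, 0.002], [0.985, 0.173, -0.001], [-0.001, 0.002, -1.0]]
contact_force: [1.3, -4.4, 5.2]
width: 9.7
gripper_force: 20.0
```

```bash
python3 - <<'E'
from h import *
s=r.get_state();p=B.T@(s['position']-C);print('TCP in box',p.round(1),s['width'],s['contact_force'],s['gripper_force'])
for dx in (0,1,2): # grasp point relative to hinge -> lid angle
    print(dx,np.arctan2(p[2]-6-55,-(p[0]-75-dx))-np.arctan2(73,128),np.hypot(p[2]-61,p[0]-75-dx))
d=r.snapshot('side')['color'][100:300,230:460,::-1]
cv2.imwrite('pics/p8.png',cv2.resize(d,None,fx=3,fy=3))
E
```

```text
TCP in box [102.2  29.8 206.6] 9.691278258132565 [ 1.279078   -4.38313237  5.23192802] 20.004718601703644
0 1.2369718736140034 148.1028904019822
1 1.230326248033849 147.9227215508228
2 1.2236647090969617 147.74910137318258
```

View pics/p8.png

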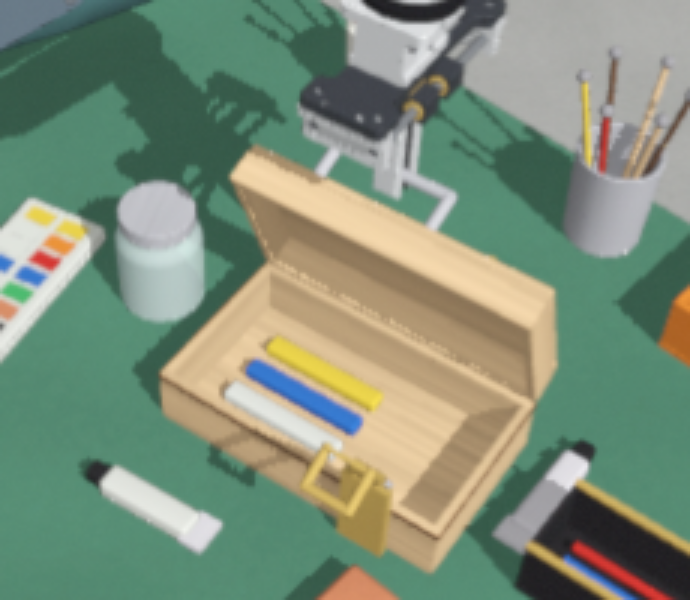

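The lid stands near upright, the bar is still between the fingers, and the hasp is back. The grasp radius of 148 mm matches and the lid angle is about 1.23 rad. I let it settle and hand in.

Emit:
{"fn": "move_arm", "kwargs": {
  "increments": [0, 0, 0, 0, 0, 0, 0, 0, 0, 0, 0, 0, 0, 0, 0, 0]
}}

```text
time: 17.6
position: [632.5, 8.6, 206.6]
eef_rot: [[-0.173, 0.985, 0.002], [0.985, 0.173, -0.001], [-0.001, 0.002, -1.0]]
contact_force: [-0.3, -3.8, 5.2]
width: 9.3
gripper_force: 20.0
```

```bash
python3 -c "
from rig import r
s=r.get_state();print(s['position'],s['dq'].round(2) if hasattr(s['dq'],'round') else s['dq'],s['gripper_force']);print(r.sign_off())"
```

```text
[632.5337073    8.64389217 206.6118888 ] [-0.17  0.01 -0.08 -0.04  0.02 -0.04] 20.00467300415039
the job is handed in; nothing more can be done
None
```

I handed the job in at 17.6 s with the hasp lying back and the lid held still by its handle at about 1.23 rad (computed from the arm's pose); no verdict came back, and I viewed 11 pictures, one over the limit of 10.

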